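# Open the rooftop locker by its pop-out T-handle

### The job

Open the closed steel locker on the counter: press the button in the middle of its T-handle until the handle pops out, turn the handle clockwise until you feel it come up against its stop, then raise the lid by the handle until it stands about forty degrees open or more on its stiff hinges, and let go. Go by feel: do not ram the button, do not wrench the handle against its stop or turn it while it is still sunk in its housing, and do not tug at the lid while it is still latched. Leave the tumbler and the rolling pin beside the locker where they are.

Things in the scene. Friction and masses are not known exactly. Their poses are not given: they have to be found in the camera images.
- locker: Closed stainless steel locker, fixed to the counter, 240 (x) by 300 (y) by 150 mm to its rim. Origin: centre of its underside on the counter; its front with the latch is its -x side, the lid hinge its +x side; z up.
- lid (a joint): Lid angle, rad: 0 shut, grows as the front edge rises, at most 1.5. Panel 252 by 312 mm, 6 mm thick, outer face 156 mm above the counter when shut. About 1.1 kg with the latch; friction hinges hold it wherever left; raising it by the handle takes about 5 to 13 N. Gives about 0.02 rad at most while latched.
- lid_hinge (a point): Middle of the lid's hinge line, at the rear top edge of the locker, 150 mm above the counter; the line runs along the locker's y. Its axes are the locker's.
- housing: Bright die-cast latch housing on the lid, 64 (x) by 136 (y) by 14 mm high, with a slot 26 wide and 112 long (y) in which the handle lies. Origin: on the handle's turning axis, on the lid's outer face; 195 mm in front of the hinge line, 45 mm behind the locker's front. Tilts with the lid, z out of the lid.
- tee: Black T-handle: round bar 104 mm long (its y), 22 mm thick, on a central stem; a boss 16 mm across ends 14 mm above the bar's axis and carries the button. Origin: on the bar's axis, mid-length, z out of the lid; 12.5 mm above the lid face when stowed (held by a catch), 37.5 mm when out: a spring (about 10 N) lifts it 25 mm once the button is in, following a finger up. Cannot turn until out 15 mm.
- button: Steel push button, 13 mm across, mid T-handle, 9 mm proud of the boss. Origin: centre of its top face, 23 mm above the bar's axis; pressed along -z. It goes in 6.5 mm at most, lets the catch go at about 4 mm and 5 N, takes 7 N to its full depth; then the handle's spring pushes at the finger with about 10 N. More than 25 N is ramming.
- spindle (a joint): Angle of the T-handle, rad: 0 stowed (bar along the locker's y), grows clockwise from above. Friction about 0.3 N m, stays where left. It meets its stop anywhere from 0.78 to 1.62 rad, set by how the hidden cam under the lid was fitted; the lid is free only in the last 0.05 rad or so before the stop: turn until the stop is felt as torque above the friction.
- stop: The handle's stop: a 6 mm steel pin under the lid, 28 mm from the handle's axis, which the latch cam meets; not visible while the lid is shut. Origin: upper end of the pin, at the inner face of the lid. More than 25 N on it (about 1 N m at the handle, friction included) counts as wrenching.
- keeper: Steel angle inside the locker's front wall, 80 mm wide, under whose lip the latch cam holds the lid; not visible while the lid is shut. Origin: underside of the lip. More than 25 N on it counts as tugging at the latched lid.
- tumbler: Glass tumbler, 72 mm across and 115 mm high, standing on the counter to the right of the locker. Origin: centre of its underside.
- rolling_pin: Wooden rolling pin, 48 mm thick and 410 mm long with its handles, lying along its x on the counter to the left of the locker. Origin: under its middle.

How it is judged (in metres and radians):
On the way, in this order (a step that is already met when the one before it is completed fails the run):
1. the button has been pressed and the T-handle has popped out (20 mm or more), lid still shut (z of tee in the frame of housing above 0.0325 m and value of joint lid below 0.05 rad), for 0.1 s.
2. the T-handle has been turned by 0.6 rad or more, lid still shut (value of joint spindle above 0.6 rad and value of joint lid below 0.05 rad), for 0.1 s.
3. the lid has been raised by 0.6 rad (34 degrees) or more (value of joint lid above 0.6 rad), for 0.1 s.
At the end, for the whole second after the job is handed in: The lid stands still, open by 0.6 rad (34 degrees) or more, with the T-handle out by 20 mm or more and turned by 0.6 rad or more, nothing touched (value of joint each of lid, spindle above 0.6 rad and velocity of joint lid between -0.05 and 0.05 rad/s and z of tee in the frame of housing above 0.0325 m).
It fails at once if the button is rammed with more than 25 N while the handle is sunk in its housing (contact force between button and anything else above 25 N and z of tee in the frame of housing below 0.03 m).
It fails at once if the handle is wrenched against its stop with more than 25 N on the stop pin (contact force between stop and anything else above 25 N).
It fails at once if the handle is forced against its housing with more than 25 N (contact force between tee and housing above 25 N).
It fails at once if the latched lid is tugged with more than 25 N on the keeper (contact force between keeper and anything else above 25 N).
It fails at once if the tumbler or the rolling pin is moved by 30 mm, or the tumbler tipped by 0.35 rad (distance of any of tumbler, rolling_pin from where it was at the start of the episode above 0.03 m or angle between tumbler's own z axis and vertical above 0.35 rad).
It also fails if it takes over 72 s, if anything falls off the work surface, if the arm or the gripper's body presses on something with over 40 N, if the wrist force passes 120 N, or if a joint passes its speed limit or range.

### The arm

A 6-joint arm with a two-finger parallel gripper is mounted at the origin on the work surface. World frame = base frame: x ahead of the robot, y to its left, z up, the work surface at z = 0. Lengths are in m, angles in degrees, forces in N, time in s.
With the tool pointing down it reaches from about 0.35 to 0.875 m from the base axis. Payload 4.2 kg.
Tool frame: the origin (TCP) lies on the centre line of the jaws, within the pads' length; the fingertips stand 19 mm ahead of it and the grasp point (between the pads) is the TCP; x points along the fingers, y is the direction in which the jaws open and shut, and the axes are right-handed (so a half turn about x gives the same grasp; the last joint's range is limited). The gripper opens to 87 mm and grips with 3 to 60 N. Pads are 19 mm wide; open, the fingers measure 117 mm over their backs; the gripper's body (75 mm by 190 mm) begins 51 mm behind the grasp point.
Start: joints at [-61.043, 22.042, 0.453, 0, -68.411, -14.817], TCP at [0.153, -0.606, 0.242] pointing down, gripper open.
Joint ranges: [-179.83, 179.83], [-69.29, 118.12], [-61.27, 80.66], [-181.25, 117.63], [-171.15, -9.14], [-177.46, 177.46]. Speed limits (degrees/s): [159.86, 159.86, 180, 180, 180, 180].

### API

Orientations are given as a 3x3 rotation matrix whose columns are the frame's x, y, z axes.
In Python, from station import r, viewer, job, spotter gives the robot as it stands.
- The arm moves only by the tool play_rows, never from a script. Its argument "commands" is a list of rows, each an object of numbers: "fingers": the gripper command: -1 is fully open, 1 is shut, values between are in proportion; "tx", "ty", "tz": the shift along the tool's x, y, z normalised to -1 to 1, where 1 is 750 mm; "ax", "ay", "az": the turn, a rotation vector about the tool's x, y, z normalised to -1 to 1, where 1 is pi rad. In form: [{"fingers": .., "tx": .., "ty": .., "tz": .., "ax": .., "ay": .., "az": ..}, ...]. A call has 1 to 5 rows; each row is the pose to reach, as a shift and turn from the pose commanded when the call began, along the tool's axes at that moment, turning the shorter way round; what a row does not reach only later rows make up. A row lasts 1/12 s, in which the tool goes at most 41.7 mm and 7.16 degrees, less where a joint would pass 70% of its speed; a pose out of reach is approached as far as the arm can. A call with a number of a shift or a turn outside -1 to 1 is refused whole. A call with a gripper value outside its range is refused whole. The fingers move at their own pace and stop on an object; the grip force is fixed at half the most. Time passes only in rows, so rows that repeat a pose let the fingers close. It gives the time, the measured TCP pose, the force and the opening at its end, in the units of the state.
- r.sense(): the state, without advancing time (a new reading comes with each control period).
- viewer.capture(name): name is "side" or "top"; returns a dict with "image" (420x560x3 uint8, red, green, blue), "fx", "fy", "cx", "cy" (pixels), "dist" ([k1, k2, p1, p2, k3] as OpenCV has them; the pictures are not rectified), "R" (3x3) and "t" (3): a world point X has camera coordinates R X + t. Camera axes: x right, y down, z forward; pixel columns grow to the right and rows downward; lengths in m; the calibration is good to about 2 mm. A picture is of the moment at which its call begins. There is no depth.
- job.finish_job(): hands the job in, once; it reports no verdict.
Trained networks look in a picture, given as the dict that the camera call returned (one of the last four; its "shot" number tells which), for a name from the list of things; names that differ only in an ending like _2 or _b are one class to them, and where a whole thing is asked for, a point or a joint stands for the part that bears it (a point fixed in the world has none). Each returns a list of dicts, best first, with "score" (0 to 1); they miss things now and then, are a little off and sometimes report something else, mostly with a low value. They report only what shows in the picture. A call takes as long as a camera call.
- spotter.find_in(name, picture): "uv" ([column, row] in pixels, amid what is visible of it).
- spotter.silhouettes(name, picture): "region" (420x560 bool, what is visible of it) and "uv" ([column, row] in pixels, amid what is visible of it).
The state is a dict: "time_s": time; "joints": joint angles; "joint_velocities": joint speeds; "effort": joint torques, N m; "tcp_pos": TCP position; "ee_rot": TCP orientation; "wrist_force": force on the tool from outside, world axes, zero at the start; "moment": the same for the moment, N m; "gripper_width": opening from 0.0 (shut) to 1.0 (fully open).
Only numpy, scipy, OpenCV 4.12 (cv2) and the standard library are available. Lean on these libraries where they do the work, as an engineer would, in place of code of your own. Each camera call takes 0.05 s, during which the arm holds its last target. There are 200 camera calls.

## Working session

There is one attempt and no reset: what is moved stays moved. The work goes in short steps, Python scripts to look and compute and a tool call to move; the robot and the scene stay as the last step left them, time stands still between calls to the robot, and variables do not carry over. Pictures are saved under pics/ and viewed, about 8 in all and at most 12, crops included, and the job is handed in when it is done.

Besides the shell and the picture viewer there is one more tool, called after "Request:" by a JSON object that holds its "fn" and its "kwargs". play_rows: Moves the arm, as the interface text tells. Its arguments: {"type":"object","properties":{"commands":{"type":"array"}},"required":["commands"]}

```bash
ls; mkdir -p pics; cat > h.py <<'E'
import numpy as np, cv2
from station import r, viewer, job, spotter
def K(p): return np.array([[p['fx'],0,p['cx']],[0,p['fy'],p['cy']],[0,0,1.]])
def onz(p,uv,z):
    q=cv2.undistortPoints(np.array([[uv]],float),K(p),np.array(p['dist'],float))[0,0]
    R=np.array(p['R']);t=np.array(p['t']);d=R.T@np.array([q[0],q[1],1]);c=-R.T@t
    return c+d*(z-c[2])/d[2]
def proj(p,X):
    R=np.array(p['R']);return cv2.projectPoints(np.array(X,float).reshape(-1,3),cv2.Rodrigues(R)[0],np.array(p['t'],float),K(p),np.array(p['dist'],float))[0].reshape(-1,2)
def save(p,n): cv2.imwrite('pics/'+n,p['image'][:,:,::-1])
E
python3 - <<'E'
from h import *
s=r.sense();print(s)
ps={n:viewer.capture(n) for n in('top','side')}
for n,p in ps.items():
    save(p,n+'0.png');print(n,'cam',-np.array(p['R']).T@np.array(p['t']),p['fx'])
    for o,z in(('locker',.15),('housing',.17),('tee',.168),('button',.191),('tumbler',.05),('rolling_pin',.024)):
        for d in spotter.find_in(o,p)[:2]: print(o,d['score'],d['uv'],onz(p,d['uv'],z).round(4))
im=np.hstack([ps['top']['image'],ps['side']['image']])
cv2.imwrite('pics/both.png',cv2.resize(ps['top']['image'],None,fx=1.4,fy=1.4)[:,:,::-1])
E
```

```text
pics
{'time_s': 0.0, 'joints': array([-6.10432543e+01,  2.20897557e+01,  3.80091487e-01, -2.91127934e-02,
       -6.84100265e+01, -1.48163296e+01]), 'joint_velocities': array([ 0.02471953,  0.03645334, -0.00575348,  0.10083363, -0.06510527,
        0.01575092]), 'effort': array([-5.52002075e-04, -3.90672112e+01,  1.87398559e+01,  4.21966508e+00,
        1.09457213e-02, -1.93088026e-04]), 'tcp_pos': array([ 0.15257065, -0.60551843,  0.24047195]), 'ee_rot': array([[-5.97963364e-04, -2.44116668e-01,  9.69745686e-01],
       [ 2.05654472e-03,  9.69743508e-01,  2.44117388e-01],
       [-9.99997707e-01,  2.14029863e-03, -7.78342438e-05]]), 'wrist_force': array([ 0.51686864, -0.63671313, -0.39296101]), 'moment': array([0.05691411, 0.02895192, 0.013118  ]), 'gripper_width': 0.9970897716881529}
top cam [0.46826386 0.03395676 0.94183143] 416.8950617111864
locker 0.62 [259.5, 226.6] [0.5921 0.0428 0.15  ]
housing 0.79 [262.9, 273.6] [0.5015 0.0366 0.17  ]
housing 0.49 [160.8, 240.0] [0.5645 0.227  0.17  ]
tee 0.86 [267.9, 264.9] [0.5176 0.0273 0.168 ]
tumbler 0.7 [367.0, 237.0] [ 0.5833 -0.1903  0.05  ]
side cam [0.57425159 0.82165999 1.04124871] 512.2279188476793
locker 0.55 [299.6, 230.4] [0.592  0.1067 0.15  ]
housing 0.82 [328.2, 207.2] [0.5295 0.0526 0.17  ]
tee 0.57 [331.6, 203.7] [0.5217 0.0399 0.168 ]
rolling_pin 0.95 [296.5, 320.1] [0.5919 0.2616 0.024 ]
```

View pics/top0.png

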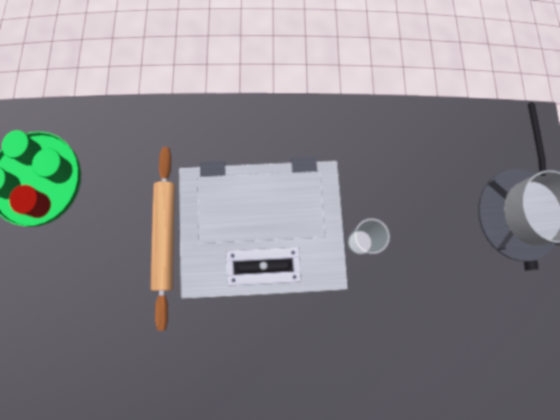

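View pics/side0.png

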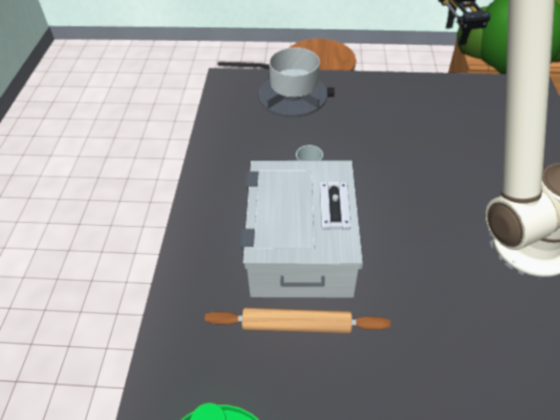

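The top view shows the locker with its lid corners near (179,168), (338,161), (347,290) and (182,297), and the button at about (263,266). The pin is on its left and the tumbler on its right. The side view agrees. Next I'll refine the button position and yaw.

```bash
python3 - <<'E'
from h import *
ps={n:viewer.capture(n) for n in('top','side')}
p=ps['top']
for uv in [(179,168),(338,161),(347,290),(182,297)]: print('lid',onz(p,uv,.156).round(4))
for n,p in ps.items():
  for o,z in(('housing',.17),('tee',.175)):
    ss=spotter.silhouettes(o,p)
    if not ss: continue
    m=ss[0]['region'];rect=cv2.minAreaRect(np.argwhere(m)[:,::-1].astype(np.float32));b=cv2.boxPoints(rect)
    W=np.array([onz(p,q,z) for q in b]);print(n,o,m.sum(),b.round(1).tolist(),W.round(4).tolist(),W.mean(0).round(4))
c=[]
for n,uv0 in(('top',(263,266)),('side',(334,203))):
    im=ps[n]['image'];u,v=uv0;c.append(cv2.resize(im[v-30:v+30,u-50:u+50],None,fx=7,fy=7,interpolation=cv2.INTER_CUBIC)[:300 if 0 else 420])
cv2.imwrite('pics/crop1.png',cv2.resize(np.vstack(c),None,fx=.7,fy=.7)[:,:,::-1])
E
```

```text
lid [0.7082 0.2005 0.156 ]
lid [ 0.7219 -0.1132  0.156 ]
lid [ 0.4696 -0.1209  0.156 ]
lid [0.4594 0.1873 0.156 ]
top housing 1839 [[225.5, 251.10000610351562], [297.8999938964844, 247.3000030517578], [299.70001220703125, 281.3999938964844], [227.3000030517578, 285.20001220703125]] [[0.5434, 0.1057, 0.17], [0.5496, -0.0287, 0.17], [0.4865, -0.0308, 0.17], [0.4807, 0.1019, 0.17]] [0.515 0.037 0.17 ]
top tee 571 [[235.8000030517578, 260.1000061035156], [289.79998779296875, 258.3999938964844], [290.20001220703125, 270.79998779296875], [236.1999969482422, 272.5]] [[0.5263, 0.0862, 0.175], [0.5288, -0.013, 0.175], [0.506, -0.0134, 0.175], [0.5036, 0.0853, 0.175]] [0.5162 0.0363 0.175 ]
side housing 973 [[318.70001220703125, 182.10000610351562], [347.1000061035156, 180.39999389648438], [350.1000061035156, 228.10000610351562], [321.70001220703125, 229.89999389648438]] [[0.5519, -0.0252, 0.17], [0.4848, -0.034, 0.17], [0.4816, 0.1113, 0.17], [0.5436, 0.1192, 0.17]] [0.5155 0.0428 0.17  ]
side tee 355 [[328.70001220703125, 185.1999969482422], [339.20001220703125, 184.6999969482422], [341.1000061035156, 220.8000030517578], [330.6000061035156, 221.39999389648438]] [[0.5286, -0.0114, 0.175], [0.5042, -0.0142, 0.175], [0.5014, 0.0957, 0.175], [0.5244, 0.0983, 0.175]] [0.5147 0.0421 0.175 ]
```

View pics/crop1.png

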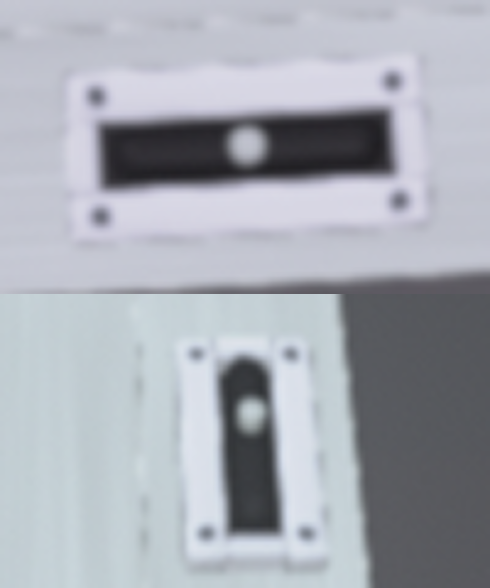

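```bash
cat >> h.py <<'E'
def goto(P,phi=None):
    s=r.sense();R=s['ee_rot'];d=R.T@(np.array(P)-s['tcp_pos'])/.75
    print('t xyz',d.round(4))
    if phi is not None:
        f=np.radians(phi);y=np.array([np.cos(f),np.sin(f),0]);x=np.array([0,0,-1.]);T=np.c_[x,y,np.cross(x,y)]
        print('a xyz',(cv2.Rodrigues(R.T@T)[0].ravel()/np.pi).round(4))
E
python3 - <<'E'
from h import *
ps={n:viewer.capture(n) for n in('top','side')}
for n,uv in(('top',(262.7,265.3)),('side',(334.7,196.8))): print(n,onz(ps[n],uv,.188).round(4))
goto([.516,.036,.26],182.4)
E
```

```text
top [0.5156 0.0368 0.188 ]
side [0.5158 0.0366 0.188 ]
t xyz [-0.0246  0.7118  0.6788]
a xyz [-0.4348  0.      0.    ]
```

Request:
{"fn": "play_rows", "kwargs": {"commands": [{"tx": -0.08,"ty": 0,"tz": 0,"ax": 0,"ay": 0,"az": 0,"fingers": 1},{"tx": -0.08,"ty": 0,"tz": 0,"ax": 0,"ay": 0,"az": 0,"fingers": 1}]}}

```text
time_s: 1.27
tcp_pos: [0.1525, -0.6068, 0.3044]
ee_rot: [[-0.001, -0.245, 0.97], [-0.003, 0.97, 0.245], [-1.0, -0.003, -0.001]]
wrist_force: [0.6, -0.5, 1.1]
gripper_width: 0.917
```

Request:
{"fn": "play_rows", "kwargs": {"commands": [{"tx": 0,"ty": 0.712,"tz": 0.679,"ax": -0.4348,"ay": 0,"az": 0,"fingers": 1},{"tx": 0,"ty": 0.712,"tz": 0.679,"ax": -0.4348,"ay": 0,"az": 0,"fingers": 1},{"tx": 0,"ty": 0.712,"tz": 0.679,"ax": -0.4348,"ay": 0,"az": 0,"fingers": 1},{"tx": 0,"ty": 0.712,"tz": 0.679,"ax": -0.4348,"ay": 0,"az": 0,"fingers": 1},{"tx": 0,"ty": 0.712,"tz": 0.679,"ax": -0.4348,"ay": 0,"az": 0,"fingers": 1}]}}

```text
time_s: 1.68
tcp_pos: [0.2557, -0.4231, 0.3016]
ee_rot: [[0.0, -0.769, 0.639], [-0.0, 0.639, 0.769], [-1.0, -0.0, -0.0]]
wrist_force: [1.4, -0.7, 0.9]
gripper_width: 0.553
```

```bash
python3 -c "
from h import *
goto([.5157,.0367,.3],182.4)"
```

```text
t xyz [0.0021 0.1252 0.6931]
a xyz [-2.341e-01 -1.000e-04  1.000e-04]
```

Request:
{"fn": "play_rows", "kwargs": {"commands": [{"tx": 0,"ty": 0.125,"tz": 0.693,"ax": -0.234,"ay": 0,"az": 0,"fingers": 1},{"tx": 0,"ty": 0.125,"tz": 0.693,"ax": -0.234,"ay": 0,"az": 0,"fingers": 1},{"tx": 0,"ty": 0.125,"tz": 0.693,"ax": -0.234,"ay": 0,"az": 0,"fingers": 1},{"tx": 0,"ty": 0.125,"tz": 0.693,"ax": -0.234,"ay": 0,"az": 0,"fingers": 1},{"tx": 0,"ty": 0.125,"tz": 0.693,"ax": -0.234,"ay": 0,"az": 0,"fingers": 1}]}}

```text
time_s: 2.1
tcp_pos: [0.3593, -0.2421, 0.302]
ee_rot: [[0.001, -0.998, 0.068], [-0.0, 0.068, 0.998], [-1.0, -0.001, -0.0]]
wrist_force: [0.8, -0.7, 0.5]
gripper_width: 0.176
```

```bash
python3 -c "
from h import *
goto([.5157,.0367,.3],182.4)"
```

```text
t xyz [ 0.0028 -0.1828  0.385 ]
a xyz [-0.0349 -0.0001  0.0004]
```

Request:
{"fn": "play_rows", "kwargs": {"commands": [{"tx": 0,"ty": -0.183,"tz": 0.385,"ax": -0.035,"ay": 0,"az": 0,"fingers": 1},{"tx": 0,"ty": -0.183,"tz": 0.385,"ax": -0.035,"ay": 0,"az": 0,"fingers": 1},{"tx": 0,"ty": -0.183,"tz": 0.385,"ax": -0.035,"ay": 0,"az": 0,"fingers": 1},{"tx": 0,"ty": -0.183,"tz": 0.385,"ax": -0.035,"ay": 0,"az": 0,"fingers": 1},{"tx": 0,"ty": -0.183,"tz": 0.385,"ax": -0.035,"ay": 0,"az": 0,"fingers": 1}]}}

```text
time_s: 2.52
tcp_pos: [0.4625, -0.0609, 0.3021]
ee_rot: [[0.001, -0.999, -0.037], [0.0, -0.037, 0.999], [-1.0, -0.001, 0.0]]
wrist_force: [0.4, 0.2, -0.1]
gripper_width: 0.006
```

```bash
python3 -c "
from h import *
goto([.5157,.0367,.225],182.4)"
```

```text
t xyz [ 0.1029 -0.0755  0.1274]
a xyz [-0.0017  0.      0.0004]
```

Request:
{"fn": "play_rows", "kwargs": {"commands": [{"tx": 0.04,"ty": -0.0755,"tz": 0.1274,"ax": -0.0017,"ay": 0,"az": 0,"fingers": 1},{"tx": 0.07,"ty": -0.0755,"tz": 0.1274,"ax": -0.0017,"ay": 0,"az": 0,"fingers": 1},{"tx": 0.1,"ty": -0.0755,"tz": 0.1274,"ax": -0.0017,"ay": 0,"az": 0,"fingers": 1},{"tx": 0.103,"ty": -0.0755,"tz": 0.1274,"ax": -0.0017,"ay": 0,"az": 0,"fingers": 1},{"tx": 0.103,"ty": -0.0755,"tz": 0.1274,"ax": -0.0017,"ay": 0,"az": 0,"fingers": 1}]}}

```text
time_s: 2.93
tcp_pos: [0.514, 0.0361, 0.2204]
ee_rot: [[-0.008, -0.999, -0.044], [-0.002, -0.044, 0.999], [-1.0, 0.008, -0.002]]
wrist_force: [-0.7, -0.2, -0.1]
gripper_width: 0.003
```

```bash
python3 -c "
from h import *
goto([.5157,.0367,.212],182.4)
print(r.sense()['tcp_pos'],r.sense()['wrist_force'],r.sense()['moment'])
p=viewer.capture('top');save(p,'t2.png');q=viewer.capture('side');save(q,'s2.png')
im=np.hstack([p['image'][200:340,180:360],q['image'][130:270,240:420]]);cv2.imwrite('pics/c2.png',cv2.resize(im,None,fx=2.2,fy=2.2)[:,:,::-1])"
```

```text
t xyz [ 0.0112 -0.0024  0.0008]
a xyz [ 0.0006 -0.0005 -0.0024]
[0.51396595 0.03605077 0.22040299] [-0.72688861 -0.24898259 -0.08920715] [-0.03230997  0.17878204 -0.05591152]
```

View pics/c2.png

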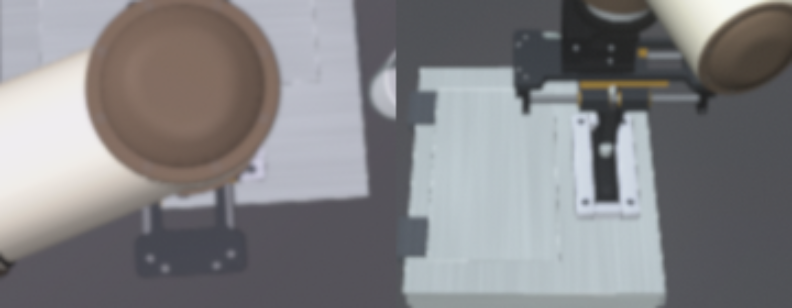

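```bash
python3 -c "
from h import *
s=r.sense();p=viewer.capture('side')
T=s['tcp_pos'];x=s['ee_rot'][:,0]
print(T,proj(p,[T,T+.019*x,[.5157,.0367,.1915]]))
goto([.5157,.0367,.212],182.4)
cv2.imwrite('pics/c3.png',cv2.resize(p['image'][150:250,280:400],None,fx=6,fy=6,interpolation=cv2.INTER_CUBIC)[:,:,::-1])"
```

```text
[0.51523749 0.03450419 0.22445396] [[335.9807626  184.91061079]
 [335.44328137 190.81359459]
 [334.85011667 195.77554681]]
t xyz [ 0.018  -0.0003  0.0033]
a xyz [-0.0001 -0.0001  0.0005]
```

View pics/c3.png

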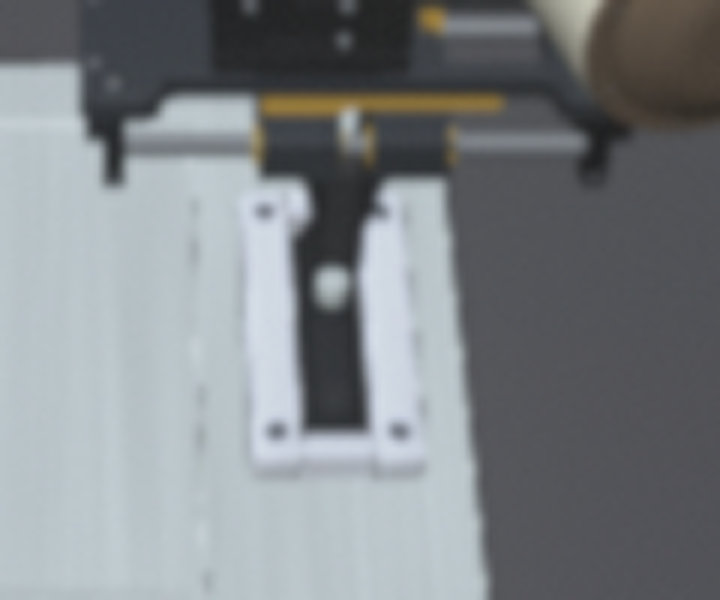

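The fingertips sit just above the button, with the tip at about (332,245) in the crop and the button at (332,287). This fits the projection, so I'll go down slowly.

Request:
{"fn": "play_rows", "kwargs": {"commands": [{"tx": 0.004,"ty": 0,"tz": 0.003,"ax": 0,"ay": 0,"az": 0,"fingers": 1},{"tx": 0.009,"ty": 0,"tz": 0.003,"ax": 0,"ay": 0,"az": 0,"fingers": 1},{"tx": 0.014,"ty": 0,"tz": 0.003,"ax": 0,"ay": 0,"az": 0,"fingers": 1},{"tx": 0.014,"ty": 0,"tz": 0.003,"ax": 0,"ay": 0,"az": 0,"fingers": 1},{"tx": 0.014,"ty": 0,"tz": 0.003,"ax": 0,"ay": 0,"az": 0,"fingers": 1}]}}

```text
time_s: 3.5
tcp_pos: [0.5149, 0.0364, 0.2139]
ee_rot: [[0.0, -0.999, -0.041], [-0.0, -0.041, 0.999], [-1.0, -0.0, -0.0]]
wrist_force: [0.4, 0.0, -0.2]
gripper_width: 0.007
```

Request:
{"fn": "play_rows", "kwargs": {"commands": [{"tx": 0.0013,"ty": 0,"tz": 0,"ax": 0,"ay": 0,"az": 0,"fingers": 1},{"tx": 0.0026,"ty": 0,"tz": 0,"ax": 0,"ay": 0,"az": 0,"fingers": 1},{"tx": 0.004,"ty": 0,"tz": 0,"ax": 0,"ay": 0,"az": 0,"fingers": 1},{"tx": 0.004,"ty": 0,"tz": 0,"ax": 0,"ay": 0,"az": 0,"fingers": 1},{"tx": 0.004,"ty": 0,"tz": 0,"ax": 0,"ay": 0,"az": 0,"fingers": 1}]}}

```text
time_s: 3.92
tcp_pos: [0.5152, 0.0368, 0.2113]
ee_rot: [[0.001, -0.999, -0.042], [-0.0, -0.042, 0.999], [-1.0, -0.001, -0.0]]
wrist_force: [-1.9, 0.5, 2.4]
gripper_width: 0.009
```

```bash
python3 -c "
from h import *
s=r.sense();print(s['tcp_pos'],s['wrist_force'])"
```

```text
[0.51520042 0.03679495 0.2113468 ] [-1.92605642  0.47948899  2.37599904]
```

Request:
{"fn": "play_rows", "kwargs": {"commands": [{"tx": 0.001,"ty": 0,"tz": 0,"ax": 0,"ay": 0,"az": 0,"fingers": 1},{"tx": 0.002,"ty": 0,"tz": 0,"ax": 0,"ay": 0,"az": 0,"fingers": 1},{"tx": 0.002,"ty": 0,"tz": 0,"ax": 0,"ay": 0,"az": 0,"fingers": 1},{"tx": 0.002,"ty": 0,"tz": 0,"ax": 0,"ay": 0,"az": 0,"fingers": 1}]}}

```text
time_s: 4.25
tcp_pos: [0.5152, 0.0368, 0.2099]
ee_rot: [[0.001, -0.999, -0.042], [-0.0, -0.042, 0.999], [-1.0, -0.001, -0.0]]
wrist_force: [-0.7, -0.4, 5.4]
gripper_width: 0.007
```

Request:
{"fn": "play_rows", "kwargs": {"commands": [{"tx": 0.001,"ty": 0,"tz": 0,"ax": 0,"ay": 0,"az": 0,"fingers": 1},{"tx": 0.002,"ty": 0,"tz": 0,"ax": 0,"ay": 0,"az": 0,"fingers": 1},{"tx": 0.002,"ty": 0,"tz": 0,"ax": 0,"ay": 0,"az": 0,"fingers": 1},{"tx": 0.002,"ty": 0,"tz": 0,"ax": 0,"ay": 0,"az": 0,"fingers": 1}]}}

```text
time_s: 4.58
tcp_pos: [0.5152, 0.0368, 0.2085]
ee_rot: [[0.001, -0.999, -0.042], [-0.0, -0.042, 0.999], [-1.0, -0.001, -0.0]]
wrist_force: [-1.4, -0.1, 6.6]
gripper_width: 0.008
```

Request:
{"fn": "play_rows", "kwargs": {"commands": [{"tx": 0.0007,"ty": 0,"tz": 0,"ax": 0,"ay": 0,"az": 0,"fingers": 1},{"tx": 0.0014,"ty": 0,"tz": 0,"ax": 0,"ay": 0,"az": 0,"fingers": 1},{"tx": 0.0014,"ty": 0,"tz": 0,"ax": 0,"ay": 0,"az": 0,"fingers": 1}]}}

```text
time_s: 4.83
tcp_pos: [0.5153, 0.0368, 0.2081]
ee_rot: [[0.001, -0.999, -0.042], [-0.0, -0.042, 0.999], [-1.0, -0.001, -0.0]]
wrist_force: [-4.2, 1.2, 9.4]
gripper_width: 0.008
```

Request:
{"fn": "play_rows", "kwargs": {"commands": [{"tx": 0.0007,"ty": 0,"tz": 0,"ax": 0,"ay": 0,"az": 0,"fingers": 1},{"tx": 0.0014,"ty": 0,"tz": 0,"ax": 0,"ay": 0,"az": 0,"fingers": 1},{"tx": 0.0014,"ty": 0,"tz": 0,"ax": 0,"ay": 0,"az": 0,"fingers": 1}]}}

```text
time_s: 5.08
tcp_pos: [0.5152, 0.0367, 0.2073]
ee_rot: [[0.001, -0.999, -0.042], [-0.0, -0.042, 0.999], [-1.0, -0.001, -0.0]]
wrist_force: [-3.9, 0.1, 9.5]
gripper_width: 0.005
```

The force jumped to about 9.5 N after roughly 4 mm of travel, so the catch is probably free. I'll back off now.

Request:
{"fn": "play_rows", "kwargs": {"commands": [{"tx": -0.005,"ty": 0,"tz": 0,"ax": 0,"ay": 0,"az": 0,"fingers": 1},{"tx": -0.01,"ty": 0,"tz": 0,"ax": 0,"ay": 0,"az": 0,"fingers": 1},{"tx": -0.015,"ty": 0,"tz": 0,"ax": 0,"ay": 0,"az": 0,"fingers": 1},{"tx": -0.02,"ty": 0,"tz": 0,"ax": 0,"ay": 0,"az": 0,"fingers": 1},{"tx": -0.02,"ty": 0,"tz": 0,"ax": 0,"ay": 0,"az": 0,"fingers": 1}]}}

```text
time_s: 5.5
tcp_pos: [0.5153, 0.0368, 0.2223]
ee_rot: [[0.001, -0.999, -0.042], [-0.0, -0.042, 0.999], [-1.0, -0.001, -0.0]]
wrist_force: [-3.2, 0.7, 7.7]
gripper_width: 0.003
```

Request:
{"fn": "play_rows", "kwargs": {"commands": [{"tx": -0.01,"ty": 0,"tz": 0,"ax": 0,"ay": 0,"az": 0,"fingers": 1},{"tx": -0.02,"ty": 0,"tz": 0,"ax": 0,"ay": 0,"az": 0,"fingers": 1},{"tx": -0.05,"ty": 0,"tz": 0,"ax": 0,"ay": 0,"az": 0,"fingers": 1},{"tx": -0.05,"ty": 0,"tz": 0,"ax": 0,"ay": 0,"az": 0,"fingers": -0.3},{"tx": -0.05,"ty": 0,"tz": 0,"ax": 0,"ay": 0,"az": 0,"fingers": -0.3}]}}

```text
time_s: 5.92
tcp_pos: [0.5156, 0.0372, 0.259]
ee_rot: [[0.002, -0.999, -0.041], [0.001, -0.041, 0.999], [-1.0, -0.002, 0.001]]
wrist_force: [0.1, 0.2, -0.6]
gripper_width: 0.084
```

Request:
{"fn": "play_rows", "kwargs": {"commands": [{"tx": -0.02,"ty": 0,"tz": 0,"ax": 0,"ay": 0,"az": 0,"fingers": -0.3},{"tx": -0.02,"ty": 0,"tz": 0,"ax": 0,"ay": 0,"az": 0,"fingers": -0.3},{"tx": -0.02,"ty": 0,"tz": 0,"ax": 0,"ay": 0,"az": 0,"fingers": -0.3},{"tx": -0.02,"ty": 0,"tz": 0,"ax": 0,"ay": 0,"az": 0,"fingers": -0.3},{"tx": -0.02,"ty": 0,"tz": 0,"ax": 0,"ay": 0,"az": 0,"fingers": -0.3}]}}

```text
time_s: 6.33
tcp_pos: [0.5146, 0.0368, 0.272]
ee_rot: [[-0.002, -0.999, -0.041], [-0.0, -0.041, 0.999], [-1.0, 0.002, -0.0]]
wrist_force: [0.3, -0.5, 0.6]
gripper_width: 0.448
```

```bash
python3 -c "
from h import *
s=r.sense();p=viewer.capture('side')
print(s['tcp_pos'],s['gripper_width'],s['wrist_force'],s['moment'],s['joints'])
print('stowed/out button',proj(p,[[.5157,.0367,.1915],[.5157,.0367,.2165]]))
for d in spotter.find_in('button',p)+spotter.find_in('tee',p): print(d)
goto([.5157,.0367,.1945],182.4)
cv2.imwrite('pics/c4.png',cv2.resize(p['image'][150:250,280:400],None,fx=6,fy=6,interpolation=cv2.INTER_CUBIC)[:,:,::-1])"
```

```text
[0.51455302 0.0367727  0.27200463] 0.44789640170363815 [ 0.25233146 -0.47475502  0.61707834] [ 0.01309101  0.09074787 -0.02377899] [ 2.21154198e+01  1.01640544e+01 -1.17005623e+01 -3.25272197e-02
 -6.82492036e+01 -1.97502774e+01]
stowed/out button [[334.85011667 195.77554681]
 [335.55117774 188.11591941]]
{'uv': [332.6, 196.7], 'score': 0.64}
t xyz [ 1.041e-01 -1.200e-03 -1.000e-04]
a xyz [-0.0002 -0.0001 -0.0004]
```

View pics/c4.png

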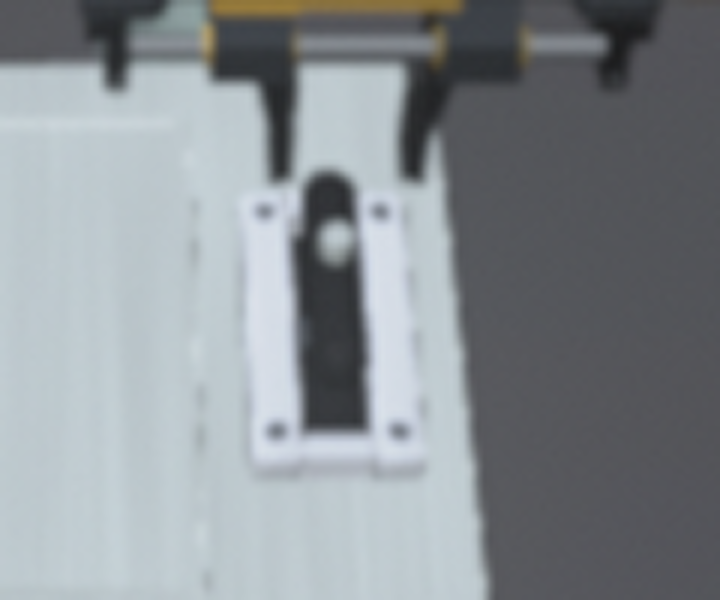

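The handle is out: the button has moved up to crop (335,240) from (332,287) when stowed. Next I'll descend around the bar and grip it.

Request:
{"fn": "play_rows", "kwargs": {"commands": [{"tx": 0.03,"ty": -0.001,"tz": 0,"ax": 0,"ay": 0,"az": 0,"fingers": -0.3},{"tx": 0.06,"ty": -0.001,"tz": 0,"ax": 0,"ay": 0,"az": 0,"fingers": -0.3},{"tx": 0.085,"ty": -0.001,"tz": 0,"ax": 0,"ay": 0,"az": 0,"fingers": -0.3},{"tx": 0.1,"ty": -0.001,"tz": 0,"ax": 0,"ay": 0,"az": 0,"fingers": -0.3},{"tx": 0.103,"ty": -0.001,"tz": 0,"ax": 0,"ay": 0,"az": 0,"fingers": -0.3}]}}

```text
time_s: 6.9
tcp_pos: [0.5143, 0.0365, 0.1933]
ee_rot: [[-0.005, -0.999, -0.041], [-0.001, -0.041, 0.999], [-1.0, 0.005, -0.001]]
wrist_force: [-0.1, 0.2, -0.5]
gripper_width: 0.65
```

Request:
{"fn": "play_rows", "kwargs": {"commands": [{"tx": 0,"ty": 0,"tz": 0,"ax": 0,"ay": 0,"az": 0,"fingers": -0.3},{"tx": 0,"ty": 0,"tz": 0,"ax": 0,"ay": 0,"az": 0,"fingers": -0.3}]}}

```text
time_s: 7.07
tcp_pos: [0.5164, 0.037, 0.1966]
ee_rot: [[0.001, -0.999, -0.042], [0.0, -0.042, 0.999], [-1.0, -0.001, -0.0]]
wrist_force: [0.9, -0.3, 0.1]
gripper_width: 0.653
```

```bash
python3 -c "
from h import *
s=r.sense()
print(s['tcp_pos'],s['gripper_width'],s['wrist_force'],s['moment'])
goto([.5157,.0367,.195],182.4)"
```

```text
[0.51639542 0.03696773 0.19662508] 0.652954815371804 [ 0.91323057 -0.31974807  0.06325014] [ 0.06360502  0.06570307 -0.0297023 ]
t xyz [ 0.0022  0.0009 -0.0003]
a xyz [-0.0001 -0.      0.0004]
```

Close on the bar.

Request:
{"fn": "play_rows", "kwargs": {"commands": [{"tx": 0.002,"ty": 0.001,"tz": 0,"ax": 0,"ay": 0,"az": 0,"fingers": 0},{"tx": 0.002,"ty": 0.001,"tz": 0,"ax": 0,"ay": 0,"az": 0,"fingers": 0.3},{"tx": 0.002,"ty": 0.001,"tz": 0,"ax": 0,"ay": 0,"az": 0,"fingers": 1},{"tx": 0.002,"ty": 0.001,"tz": 0,"ax": 0,"ay": 0,"az": 0,"fingers": 1},{"tx": 0.002,"ty": 0.001,"tz": 0,"ax": 0,"ay": 0,"az": 0,"fingers": 1}]}}

```text
time_s: 7.48
tcp_pos: [0.5152, 0.0369, 0.1948]
ee_rot: [[0.001, -0.999, -0.041], [0.0, -0.041, 0.999], [-1.0, -0.001, 0.0]]
wrist_force: [0.1, 0.4, 0.4]
gripper_width: 0.355
```

Request:
{"fn": "play_rows", "kwargs": {"commands": [{"tx": 0,"ty": 0,"tz": 0,"ax": 0,"ay": 0,"az": 0,"fingers": 1},{"tx": 0,"ty": 0,"tz": 0,"ax": 0,"ay": 0,"az": 0,"fingers": 1},{"tx": 0,"ty": 0,"tz": 0,"ax": 0,"ay": 0,"az": 0,"fingers": 1},{"tx": 0,"ty": 0,"tz": 0,"ax": 0,"ay": 0,"az": 0,"fingers": 1},{"tx": 0,"ty": 0,"tz": 0,"ax": 0,"ay": 0,"az": 0,"fingers": 1}]}}

```text
time_s: 7.9
tcp_pos: [0.5149, 0.0368, 0.1946]
ee_rot: [[-0.0, -0.999, -0.041], [-0.0, -0.041, 0.999], [-1.0, 0.0, -0.0]]
wrist_force: [-2.1, 0.5, 2.4]
gripper_width: 0.247
```

```bash
python3 -c "
from h import *
s=r.sense()
print(s['tcp_pos'],s['gripper_width'],s['wrist_force'],s['moment'])"
```

```text
[0.51492958 0.03681672 0.19459327] 0.2470420501727316 [-2.0590056   0.47289706  2.37594103] [ 0.17812766  0.56216087 -0.00075175]
```

The bar is gripped: 0.247 × 87 ≈ 21.5 mm, against a 22 mm bar. Now I'll start turning clockwise (+ax).

Request:
{"fn": "play_rows", "kwargs": {"commands": [{"tx": 0,"ty": 0,"tz": 0,"ax": 0.02,"ay": 0,"az": 0,"fingers": 1},{"tx": 0,"ty": 0,"tz": 0,"ax": 0.04,"ay": 0,"az": 0,"fingers": 1},{"tx": 0,"ty": 0,"tz": 0,"ax": 0.06,"ay": 0,"az": 0,"fingers": 1},{"tx": 0,"ty": 0,"tz": 0,"ax": 0.08,"ay": 0,"az": 0,"fingers": 1},{"tx": 0,"ty": 0,"tz": 0,"ax": 0.1,"ay": 0,"az": 0,"fingers": 1}]}}

```text
time_s: 8.32
tcp_pos: [0.5147, 0.0368, 0.1946]
ee_rot: [[-0.001, -0.963, 0.271], [-0.0, 0.271, 0.963], [-1.0, 0.001, -0.001]]
wrist_force: [-2.8, 0.9, 2.7]
gripper_width: 0.244
```

```bash
cat > st.py <<'E'
from h import *
s=r.sense();y=s['ee_rot'][:,1]
print(s['tcp_pos'].round(4),'turn',round(182.4-np.degrees(np.arctan2(y[1],y[0]))%360,2),'F',s['wrist_force'].round(2),'M',s['moment'].round(3),round(s['gripper_width'],3),'j',s['joints'].round(1))
E
python3 st.py
```

```text
[0.5147 0.0368 0.1946] turn 18.13 F [-2.78  0.88  2.67] M [0.216 0.778 0.294] 0.244 j [ 22.1  13.9 -18.7   0.  -57.5 -37.9]
```

Request:
{"fn": "play_rows", "kwargs": {"commands": [{"tx": 0,"ty": 0,"tz": 0,"ax": 0.025,"ay": 0,"az": 0,"fingers": 1},{"tx": 0,"ty": 0,"tz": 0,"ax": 0.05,"ay": 0,"az": 0,"fingers": 1},{"tx": 0,"ty": 0,"tz": 0,"ax": 0.075,"ay": 0,"az": 0,"fingers": 1},{"tx": 0,"ty": 0,"tz": 0,"ax": 0.1,"ay": 0,"az": 0,"fingers": 1},{"tx": 0,"ty": 0,"tz": 0,"ax": 0.12,"ay": 0,"az": 0,"fingers": 1}]}}

```text
time_s: 8.73
tcp_pos: [0.5144, 0.0369, 0.1946]
ee_rot: [[-0.001, -0.795, 0.607], [-0.0, 0.607, 0.795], [-1.0, 0.001, -0.001]]
wrist_force: [-3.0, 1.9, 3.3]
gripper_width: 0.239
```

```bash
python3 st.py
```

```text
[0.5144 0.0369 0.1946] turn 39.77 F [-2.98  1.89  3.34] M [0.467 0.989 0.294] 0.239 j [ 22.1  13.9 -18.7  -0.  -57.5 -59.5]
```

Torque is steady at 0.294 N m, which is pure friction. I'll use small steps from here and watch the torque.

Request:
{"fn": "play_rows", "kwargs": {"commands": [{"tx": 0,"ty": 0,"tz": 0,"ax": 0.006,"ay": 0,"az": 0,"fingers": 1},{"tx": 0,"ty": 0,"tz": 0,"ax": 0.012,"ay": 0,"az": 0,"fingers": 1},{"tx": 0,"ty": 0,"tz": 0,"ax": 0.018,"ay": 0,"az": 0,"fingers": 1},{"tx": 0,"ty": 0,"tz": 0,"ax": 0.024,"ay": 0,"az": 0,"fingers": 1}]}}

```text
time_s: 9.07
tcp_pos: [0.5145, 0.037, 0.1945]
ee_rot: [[-0.001, -0.748, 0.663], [0.0, 0.663, 0.748], [-1.0, 0.001, -0.001]]
wrist_force: [-4.5, 2.9, 4.5]
gripper_width: 0.244
```

```bash
python3 st.py
```

```text
[0.5145 0.037  0.1945] turn 43.97 F [-4.55  2.86  4.55] M [0.733 1.441 0.342] 0.244 j [ 22.1  13.9 -18.7  -0.  -57.5 -63.7]
```

Request:
{"fn": "play_rows", "kwargs": {"commands": [{"tx": -0.0004,"ty": 0.0005,"tz": 0,"ax": 0.006,"ay": 0,"az": 0,"fingers": 1},{"tx": -0.0006,"ty": 0.0006,"tz": 0,"ax": 0.012,"ay": 0,"az": 0,"fingers": 1},{"tx": -0.0006,"ty": 0.0006,"tz": 0,"ax": 0.018,"ay": 0,"az": 0,"fingers": 1}]}}

```text
time_s: 9.32
tcp_pos: [0.5144, 0.037, 0.1946]
ee_rot: [[-0.001, -0.709, 0.706], [-0.0, 0.706, 0.709], [-1.0, 0.001, -0.001]]
wrist_force: [-3.8, 1.4, 1.8]
gripper_width: 0.242
```

```bash
python3 st.py
```

```text
[0.5144 0.037  0.1946] turn 47.27 F [-3.85  1.44  1.79] M [0.358 1.093 0.327] 0.242 j [ 22.2  13.8 -18.7  -0.  -57.5 -67. ]
```

Request:
{"fn": "play_rows", "kwargs": {"commands": [{"tx": 0,"ty": 0,"tz": 0,"ax": 0.006,"ay": 0,"az": 0,"fingers": 1},{"tx": 0,"ty": 0,"tz": 0,"ax": 0.012,"ay": 0,"az": 0,"fingers": 1},{"tx": 0,"ty": 0,"tz": 0,"ax": 0.018,"ay": 0,"az": 0,"fingers": 1}]}}

```text
time_s: 9.57
tcp_pos: [0.5144, 0.0371, 0.1946]
ee_rot: [[-0.001, -0.667, 0.745], [-0.0, 0.745, 0.667], [-1.0, 0.001, -0.001]]
wrist_force: [-3.9, 1.5, 1.4]
gripper_width: 0.238
```

```bash
python3 st.py
```

```text
[0.5144 0.0371 0.1946] turn 50.54 F [-3.87  1.45  1.38] M [0.39  1.207 0.345] 0.238 j [ 22.2  13.8 -18.7  -0.  -57.5 -70.3]
```

Request:
{"fn": "play_rows", "kwargs": {"commands": [{"tx": 0,"ty": 0.0003,"tz": 0,"ax": 0.006,"ay": 0,"az": 0,"fingers": 1},{"tx": 0,"ty": 0.0003,"tz": 0,"ax": 0.012,"ay": 0,"az": 0,"fingers": 1},{"tx": 0,"ty": 0.0003,"tz": 0,"ax": 0.018,"ay": 0,"az": 0,"fingers": 1}]}}

```text
time_s: 9.82
tcp_pos: [0.5143, 0.0371, 0.1946]
ee_rot: [[-0.001, -0.624, 0.781], [-0.0, 0.781, 0.624], [-1.0, 0.0, -0.001]]
wrist_force: [-4.2, -0.0, -0.2]
gripper_width: 0.242
```

```bash
python3 st.py
```

```text
[0.5143 0.0371 0.1946] turn 53.79 F [-4.23 -0.02 -0.22] M [0.166 1.126 0.268] 0.242 j [ 22.2  13.8 -18.7  -0.  -57.5 -73.6]
```

Request:
{"fn": "play_rows", "kwargs": {"commands": [{"tx": 0,"ty": 0,"tz": -0.0003,"ax": 0.006,"ay": 0,"az": 0,"fingers": 1},{"tx": 0,"ty": 0,"tz": -0.0004,"ax": 0.012,"ay": 0,"az": 0,"fingers": 1},{"tx": 0,"ty": 0,"tz": -0.0004,"ax": 0.018,"ay": 0,"az": 0,"fingers": 1}]}}

```text
time_s: 10.07
tcp_pos: [0.5143, 0.0372, 0.1947]
ee_rot: [[-0.0, -0.579, 0.815], [0.0, 0.815, 0.579], [-1.0, 0.0, -0.0]]
wrist_force: [-2.6, 1.4, -1.2]
gripper_width: 0.245
```

```bash
python3 st.py
```

```text
[0.5143 0.0372 0.1947] turn 57.03 F [-2.58  1.35 -1.22] M [0.327 0.959 0.281] 0.245 j [ 22.2  13.8 -18.8  -0.  -57.4 -76.8]
```

Request:
{"fn": "play_rows", "kwargs": {"commands": [{"tx": 0,"ty": 0,"tz": 0,"ax": 0.006,"ay": 0,"az": 0,"fingers": 1},{"tx": 0,"ty": 0,"tz": 0,"ax": 0.012,"ay": 0,"az": 0,"fingers": 1},{"tx": 0,"ty": 0,"tz": 0,"ax": 0.018,"ay": 0,"az": 0,"fingers": 1}]}}

```text
time_s: 10.32
tcp_pos: [0.5142, 0.0372, 0.1947]
ee_rot: [[-0.0, -0.532, 0.847], [0.0, 0.847, 0.532], [-1.0, 0.0, -0.0]]
wrist_force: [-3.8, 0.2, -1.5]
gripper_width: 0.243
```

```bash
python3 st.py
```

```text
[0.5142 0.0372 0.1947] turn 60.26 F [-3.81  0.22 -1.51] M [0.39  0.927 0.366] 0.243 j [ 22.2  13.8 -18.8  -0.  -57.5 -80. ]
```

Request:
{"fn": "play_rows", "kwargs": {"commands": [{"tx": 0,"ty": 0,"tz": 0,"ax": 0.006,"ay": 0,"az": 0,"fingers": 1},{"tx": 0,"ty": 0,"tz": 0,"ax": 0.012,"ay": 0,"az": 0,"fingers": 1}]}}

```text
time_s: 10.48
tcp_pos: [0.5142, 0.0372, 0.1947]
ee_rot: [[-0.0, -0.5, 0.866], [0.0, 0.866, 0.5], [-1.0, 0.0, -0.0]]
wrist_force: [-3.1, 1.9, -1.1]
gripper_width: 0.242
```

```bash
python3 st.py
```

```text
[0.5142 0.0372 0.1947] turn 62.43 F [-3.1   1.92 -1.06] M [0.471 0.891 0.34 ] 0.242 j [ 22.2  13.8 -18.8  -0.  -57.5 -82.2]
```

Request:
{"fn": "play_rows", "kwargs": {"commands": [{"tx": 0,"ty": 0,"tz": 0,"ax": 0.006,"ay": 0,"az": 0,"fingers": 1},{"tx": 0,"ty": 0,"tz": 0,"ax": 0.012,"ay": 0,"az": 0,"fingers": 1},{"tx": 0,"ty": 0,"tz": 0,"ax": 0.018,"ay": 0,"az": 0,"fingers": 1}]}}

```text
time_s: 10.73
tcp_pos: [0.5142, 0.0372, 0.1947]
ee_rot: [[-0.0, -0.45, 0.893], [0.0, 0.893, 0.45], [-1.0, 0.0, -0.0]]
wrist_force: [-3.5, 1.7, -2.1]
gripper_width: 0.245
```

```bash
python3 st.py
```

```text
[0.5142 0.0372 0.1947] turn 65.67 F [-3.49  1.75 -2.14] M [0.661 1.001 0.332] 0.245 j [ 22.2  13.8 -18.8  -0.  -57.5 -85.4]
```

Request:
{"fn": "play_rows", "kwargs": {"commands": [{"tx": 0,"ty": 0,"tz": -0.0002,"ax": 0.006,"ay": 0,"az": 0,"fingers": 1},{"tx": 0,"ty": 0,"tz": -0.0002,"ax": 0.012,"ay": 0,"az": 0,"fingers": 1},{"tx": 0,"ty": 0,"tz": -0.0002,"ax": 0.018,"ay": 0,"az": 0,"fingers": 1}]}}

```text
time_s: 10.98
tcp_pos: [0.5142, 0.0372, 0.1947]
ee_rot: [[-0.0, -0.399, 0.917], [0.0, 0.917, 0.399], [-1.0, 0.0, 0.0]]
wrist_force: [-2.5, 2.8, -3.4]
gripper_width: 0.244
```

```bash
python3 st.py
```

```text
[0.5142 0.0372 0.1947] turn 68.9 F [-2.51  2.8  -3.41] M [0.805 0.794 0.362] 0.244 j [ 22.2  13.8 -18.8  -0.  -57.4 -88.7]
```

Request:
{"fn": "play_rows", "kwargs": {"commands": [{"tx": 0.0004,"ty": 0,"tz": 0,"ax": 0.006,"ay": 0,"az": 0,"fingers": 1},{"tx": 0.0004,"ty": 0.0002,"tz": 0,"ax": 0.012,"ay": 0,"az": 0,"fingers": 1},{"tx": 0.0004,"ty": 0.0002,"tz": 0,"ax": 0.018,"ay": 0,"az": 0,"fingers": 1}]}}

```text
time_s: 11.23
tcp_pos: [0.5144, 0.0372, 0.1947]
ee_rot: [[0.0, -0.347, 0.938], [-0.0, 0.938, 0.347], [-1.0, -0.0, 0.0]]
wrist_force: [-3.5, 2.5, -2.1]
gripper_width: 0.247
```

```bash
python3 st.py
```

```text
[0.5144 0.0372 0.1947] turn 72.07 F [-3.52  2.47 -2.13] M [0.505 1.107 0.628] 0.247 j [ 22.2  13.8 -18.8   0.  -57.4 -91.9]
```

The torque has risen to 0.63 N m. I'll confirm with a very small nudge.

Request:
{"fn": "play_rows", "kwargs": {"commands": [{"tx": 0,"ty": 0,"tz": 0,"ax": 0.001,"ay": 0,"az": 0,"fingers": 1}]}}

```text
time_s: 11.32
tcp_pos: [0.5143, 0.0372, 0.1947]
ee_rot: [[0.0, -0.345, 0.939], [-0.0, 0.939, 0.345], [-1.0, -0.0, 0.0]]
wrist_force: [-2.7, 1.4, -3.2]
gripper_width: 0.243
```

```bash
python3 st.py
```

```text
[0.5143 0.0372 0.1947] turn 72.24 F [-2.71  1.42 -3.19] M [0.702 0.795 0.68 ] 0.243 j [ 22.2  13.8 -18.8   0.  -57.4 -92. ]
```

The stop is at about 72° (1.26 rad) at 0.68 N m. I'll ease the torque a little and compute the lift arc.

```bash
cat > lift.py <<'E'
from h import *
import sys
def rows(degs):
    s=r.sense();R=s['ee_rot'];P=s['tcp_pos'];H=np.array([.7096,.0452,.150]);a=np.array([-.042,.9991,0])
    print('tilt',round(np.degrees(np.arctan2(-R[0,0],-R[2,0])),2),P.round(4),'F',s['wrist_force'].round(1),'M',s['moment'].round(2),round(s['gripper_width'],3),'j',s['joints'].round(0))
    for d in degs:
        v=a*np.radians(d);Q=cv2.Rodrigues(v)[0]
        t=R.T@(H+Q@(P-H)-P)/.75;w=R.T@v/np.pi
        print(d,'t',t.round(4),'a',w.round(4))
rows([float(x) for x in sys.argv[1:]])
E
python3 lift.py 0.3 0.6 1 1.5 2 3
```

```text
tilt -0.02 [0.5143 0.0372 0.1947] F [-2.7  1.4 -3.2] M [0.7  0.79 0.68] 0.243 j [ 22.  14. -19.   0. -57. -92.]
0.3 t [-0.0014 -0.0001  0.0003] a [-0.      0.0016  0.0005]
0.6 t [-0.0027 -0.0002  0.0006] a [-0.      0.0032  0.001 ]
1.0 t [-0.0045 -0.0003  0.001 ] a [-0.      0.0053  0.0017]
1.5 t [-0.0068 -0.0005  0.0016] a [-0.      0.0079  0.0025]
2.0 t [-0.0091 -0.0007  0.0021] a [-0.      0.0106  0.0034]
3.0 t [-0.0136 -0.0011  0.0033] a [-0.      0.0159  0.0051]
```

Request:
{"fn": "play_rows", "kwargs": {"commands": [{"tx": 0,"ty": 0,"tz": 0,"ax": -0.002,"ay": 0,"az": 0,"fingers": 1},{"tx": -0.0014,"ty": -0.0001,"tz": 0.0003,"ax": -0.002,"ay": 0.0016,"az": 0.0005,"fingers": 1},{"tx": -0.0027,"ty": -0.0002,"tz": 0.0006,"ax": -0.002,"ay": 0.0032,"az": 0.001,"fingers": 1}]}}

```text
time_s: 11.57
tcp_pos: [0.5145, 0.0372, 0.196]
ee_rot: [[-0.011, -0.351, 0.936], [-0.0, 0.936, 0.351], [-1.0, 0.004, -0.011]]
wrist_force: [-1.4, 3.4, -6.9]
gripper_width: 0.24
```

```bash
python3 st.py; python3 lift.py .5 1 2 3 5
```

```text
[0.5145 0.0372 0.196 ] turn 71.86 F [-1.36  3.37 -6.86] M [0.637 0.224 0.577] 0.24 j [ 22.1  14.1 -18.1  -0.3 -58.5 -91.4]
tilt 0.66 [0.5145 0.0372 0.196 ] F [-1.4  3.4 -6.9] M [0.64 0.22 0.58] 0.24 j [ 22.  14. -18.  -0. -58. -91.]
0.5 t [-0.0023 -0.0002  0.0005] a [0.     0.0026 0.0009]
1.0 t [-0.0045 -0.0003  0.001 ] a [0.     0.0053 0.0017]
2.0 t [-0.0091 -0.0007  0.0021] a [0.     0.0106 0.0035]
3.0 t [-0.0136 -0.0011  0.0032] a [0.     0.0158 0.0052]
5.0 t [-0.0225 -0.0019  0.0058] a [0.     0.0264 0.0086]
```

Request:
{"fn": "play_rows", "kwargs": {"commands": [{"tx": -0.0023,"ty": -0.0002,"tz": 0.0005,"ax": 0,"ay": 0.0026,"az": 0.0009,"fingers": 1},{"tx": -0.0045,"ty": -0.0003,"tz": 0.001,"ax": 0,"ay": 0.0053,"az": 0.0017,"fingers": 1},{"tx": -0.0045,"ty": -0.0003,"tz": 0.001,"ax": 0,"ay": 0.0053,"az": 0.0017,"fingers": 1}]}}

```text
time_s: 11.82
tcp_pos: [0.5155, 0.0372, 0.1999]
ee_rot: [[-0.03, -0.351, 0.936], [-0.002, 0.937, 0.351], [-1.0, 0.009, -0.028]]
wrist_force: [-3.6, 3.3, -5.7]
gripper_width: 0.241
```

```bash
python3 st.py; python3 lift.py  1 2 3 5
```

```text
[0.5155 0.0372 0.1999] turn 71.88 F [-3.6   3.25 -5.65] M [0.705 0.613 0.54 ] 0.241 j [ 21.8  14.4 -16.8  -0.6 -60.3 -91. ]
tilt 1.69 [0.5155 0.0372 0.1999] F [-3.6  3.3 -5.7] M [0.71 0.61 0.54] 0.241 j [ 22.  14. -17.  -1. -60. -91.]
1.0 t [-0.0045 -0.0003  0.001 ] a [-0.      0.0053  0.0017]
2.0 t [-0.0091 -0.0007  0.0021] a [-0.      0.0106  0.0035]
3.0 t [-0.0136 -0.0011  0.0033] a [-0.      0.0158  0.0052]
5.0 t [-0.0225 -0.0019  0.0058] a [-0.      0.0264  0.0086]
```

The handle is up about 5 mm, past the 0.02 rad slack, at only about 6 N, so the lid is free. I'll carry on along the arc.

Request:
{"fn": "play_rows", "kwargs": {"commands": [{"tx": -0.0045,"ty": -0.0003,"tz": 0.001,"ax": 0,"ay": 0.0053,"az": 0.0017,"fingers": 1},{"tx": -0.0091,"ty": -0.0007,"tz": 0.0021,"ax": 0,"ay": 0.0106,"az": 0.0035,"fingers": 1},{"tx": -0.0136,"ty": -0.0011,"tz": 0.0033,"ax": 0,"ay": 0.0158,"az": 0.0052,"fingers": 1},{"tx": -0.0225,"ty": -0.0019,"tz": 0.0058,"ax": 0,"ay": 0.0264,"az": 0.0086,"fingers": 1}]}}

```text
time_s: 12.15
tcp_pos: [0.5203, 0.0375, 0.2163]
ee_rot: [[-0.116, -0.349, 0.93], [-0.005, 0.937, 0.351], [-0.993, 0.036, -0.11]]
wrist_force: [-0.6, 1.4, -8.5]
gripper_width: 0.242
```

```bash
python3 lift.py  2 4 6 8 10
```

```text
tilt 6.64 [0.5203 0.0375 0.2163] F [-0.6  1.4 -8.5] M [ 0.57 -0.54  0.49] 0.242 j [ 21.  16. -11.  -2. -69. -89.]
2.0 t [-0.0091 -0.0007  0.0021] a [0.     0.0106 0.0035]
4.0 t [-0.0181 -0.0015  0.0045] a [0.     0.0211 0.0069]
6.0 t [-0.027  -0.0023  0.0072] a [0.     0.0317 0.0104]
8.0 t [-0.0358 -0.0033  0.0102] a [0.     0.0422 0.0138]
10.0 t [-0.0445 -0.0044  0.0134] a [0.     0.0528 0.0173]
```

Request:
{"fn": "play_rows", "kwargs": {"commands": [{"tx": -0.0091,"ty": -0.0007,"tz": 0.0021,"ax": 0,"ay": 0.0106,"az": 0.0035,"fingers": 1},{"tx": -0.0181,"ty": -0.0015,"tz": 0.0045,"ax": 0,"ay": 0.0211,"az": 0.0069,"fingers": 1},{"tx": -0.027,"ty": -0.0023,"tz": 0.0072,"ax": 0,"ay": 0.0317,"az": 0.0104,"fingers": 1},{"tx": -0.0358,"ty": -0.0033,"tz": 0.0102,"ax": 0,"ay": 0.0422,"az": 0.0138,"fingers": 1},{"tx": -0.0445,"ty": -0.0044,"tz": 0.0134,"ax": 0,"ay": 0.0528,"az": 0.0173,"fingers": 1}]}}

```text
time_s: 12.57
tcp_pos: [0.5347, 0.0382, 0.2483]
ee_rot: [[-0.288, -0.337, 0.896], [-0.012, 0.937, 0.349], [-0.958, 0.09, -0.274]]
wrist_force: [-2.1, 1.9, -9.0]
gripper_width: 0.248
```

```bash
python3 lift.py  2 10
```

```text
tilt 16.73 [0.5347 0.0382 0.2483] F [-2.1  1.9 -9. ] M [ 0.59 -0.64  0.44] 0.248 j [ 19.  22.   1.  -5. -85. -87.]
2.0 t [-0.0091 -0.0007  0.0021] a [0.     0.0106 0.0035]
10.0 t [-0.0445 -0.0044  0.0134] a [0.     0.0528 0.0173]
```

Request:
{"fn": "play_rows", "kwargs": {"commands": [{"tx": -0.0091,"ty": -0.0007,"tz": 0.0021,"ax": 0,"ay": 0.0106,"az": 0.0035,"fingers": 1},{"tx": -0.0181,"ty": -0.0015,"tz": 0.0045,"ax": 0,"ay": 0.0211,"az": 0.0069,"fingers": 1},{"tx": -0.027,"ty": -0.0023,"tz": 0.0072,"ax": 0,"ay": 0.0317,"az": 0.0104,"fingers": 1},{"tx": -0.0358,"ty": -0.0033,"tz": 0.0102,"ax": 0,"ay": 0.0422,"az": 0.0138,"fingers": 1},{"tx": -0.0445,"ty": -0.0044,"tz": 0.0134,"ax": 0,"ay": 0.0528,"az": 0.0173,"fingers": 1}]}}

```text
time_s: 12.98
tcp_pos: [0.5543, 0.039, 0.2771]
ee_rot: [[-0.45, -0.317, 0.835], [-0.018, 0.938, 0.346], [-0.893, 0.141, -0.428]]
wrist_force: [-3.9, 0.0, -8.6]
gripper_width: 0.245
```

```bash
python3 lift.py  2 10
```

```text
tilt 26.76 [0.5543 0.039  0.2771] F [-3.9  0.  -8.6] M [ 0.64 -0.97  0.27] 0.245 j [  17.   28.   13.   -7. -101.  -86.]
2.0 t [-0.0091 -0.0007  0.0021] a [0.     0.0106 0.0035]
10.0 t [-0.0445 -0.0043  0.0133] a [0.     0.0528 0.0173]
```

Request:
{"fn": "play_rows", "kwargs": {"commands": [{"tx": -0.0091,"ty": -0.0007,"tz": 0.0021,"ax": 0,"ay": 0.0106,"az": 0.0035,"fingers": 1},{"tx": -0.0181,"ty": -0.0015,"tz": 0.0045,"ax": 0,"ay": 0.0211,"az": 0.0069,"fingers": 1},{"tx": -0.027,"ty": -0.0023,"tz": 0.0072,"ax": 0,"ay": 0.0317,"az": 0.0104,"fingers": 1},{"tx": -0.0358,"ty": -0.0033,"tz": 0.0102,"ax": 0,"ay": 0.0422,"az": 0.0138,"fingers": 1},{"tx": -0.0445,"ty": -0.0044,"tz": 0.0134,"ax": 0,"ay": 0.0528,"az": 0.0173,"fingers": 1}]}}

```text
time_s: 13.4
tcp_pos: [0.5789, 0.0401, 0.3023]
ee_rot: [[-0.598, -0.289, 0.748], [-0.024, 0.939, 0.343], [-0.801, 0.187, -0.569]]
wrist_force: [-5.4, 1.6, -6.8]
gripper_width: 0.246
```

```bash
python3 lift.py  2 10
```

```text
tilt 36.75 [0.5789 0.0401 0.3023] F [-5.4  1.6 -6.8] M [ 0.75 -1.17  0.14] 0.246 j [  16.   35.   26.   -9. -117.  -87.]
2.0 t [-0.0091 -0.0007  0.0021] a [0.     0.0106 0.0035]
10.0 t [-0.0445 -0.0043  0.0134] a [0.     0.0528 0.0173]
```

Request:
{"fn": "play_rows", "kwargs": {"commands": [{"tx": -0.0091,"ty": -0.0007,"tz": 0.0021,"ax": 0,"ay": 0.0106,"az": 0.0035,"fingers": 1},{"tx": -0.0181,"ty": -0.0015,"tz": 0.0045,"ax": 0,"ay": 0.0211,"az": 0.0069,"fingers": 1},{"tx": -0.027,"ty": -0.0023,"tz": 0.0072,"ax": 0,"ay": 0.0317,"az": 0.0104,"fingers": 1},{"tx": -0.0358,"ty": -0.0033,"tz": 0.0102,"ax": 0,"ay": 0.0422,"az": 0.0138,"fingers": 1},{"tx": -0.0358,"ty": -0.0033,"tz": 0.0102,"ax": 0,"ay": 0.0422,"az": 0.0138,"fingers": 1}]}}

```text
time_s: 13.82
tcp_pos: [0.602, 0.0411, 0.3194]
ee_rot: [[-0.704, -0.261, 0.661], [-0.03, 0.94, 0.34], [-0.71, 0.219, -0.669]]
wrist_force: [-7.9, 2.5, -1.5]
gripper_width: 0.243
```

```bash
python3 lift.py  2 10
python3 -c "
from h import *
p=viewer.capture('side');cv2.imwrite('pics/c5.png',p['image'][40:320,150:480,::-1])"
```

```text
tilt 44.76 [0.602  0.0411 0.3194] F [-7.9  2.5 -1.5] M [ 0.98 -0.52 -0.18] 0.243 j [  15.   41.   37.  -11. -129.  -88.]
2.0 t [-0.0091 -0.0007  0.0021] a [-0.      0.0106  0.0035]
10.0 t [-0.0444 -0.0045  0.0135] a [-0.      0.0528  0.0173]
```

View pics/c5.png

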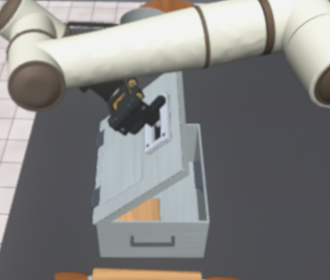

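The picture shows the lid open by roughly 45°, with the handle in the gripper at about (150,110). Now I'll release and back off along the fingers.

Request:
{"fn": "play_rows", "kwargs": {"commands": [{"tx": 0,"ty": 0,"tz": 0,"ax": 0,"ay": 0,"az": 0,"fingers": 0.3},{"tx": 0,"ty": 0,"tz": 0,"ax": 0,"ay": 0,"az": 0,"fingers": -0.3},{"tx": 0,"ty": 0,"tz": 0,"ax": 0,"ay": 0,"az": 0,"fingers": -0.3},{"tx": 0,"ty": 0,"tz": 0,"ax": 0,"ay": 0,"az": 0,"fingers": -0.3},{"tx": 0,"ty": 0,"tz": 0,"ax": 0,"ay": 0,"az": 0,"fingers": -0.3}]}}

```text
time_s: 14.28
tcp_pos: [0.6015, 0.0405, 0.3202]
ee_rot: [[-0.7, -0.261, 0.665], [-0.03, 0.941, 0.338], [-0.713, 0.217, -0.666]]
wrist_force: [0.4, 0.5, 0.0]
gripper_width: 0.54
```

Request:
{"fn": "play_rows", "kwargs": {"commands": [{"tx": 0,"ty": 0,"tz": 0,"ax": 0,"ay": 0,"az": 0,"fingers": -0.3},{"tx": -0.02,"ty": 0,"tz": 0,"ax": 0,"ay": 0,"az": 0,"fingers": -0.3},{"tx": -0.04,"ty": 0,"tz": 0,"ax": 0,"ay": 0,"az": 0,"fingers": -0.3},{"tx": -0.07,"ty": 0,"tz": 0,"ax": 0,"ay": 0,"az": 0,"fingers": -0.3},{"tx": -0.1,"ty": 0,"tz": 0,"ax": 0,"ay": 0,"az": 0,"fingers": -0.3}]}}

```text
time_s: 14.7
tcp_pos: [0.6539, 0.0429, 0.3742]
ee_rot: [[-0.702, -0.261, 0.663], [-0.03, 0.94, 0.339], [-0.712, 0.217, -0.668]]
wrist_force: [1.9, 1.2, 0.9]
gripper_width: 0.651
```

```bash
python3 st.py
python3 -c "
from h import *
p=viewer.capture('side');cv2.imwrite('pics/c6.png',cv2.resize(p['image'][40:320,150:480,::-1],None,fx=1.8,fy=1.8))"
```

```text
[0.6539 0.0429 0.3742] turn 76.87 F [1.87 1.25 0.87] M [ 0.153 -1.517 -0.024] 0.651 j [  13.9   48.3   59.1  -13.7 -144.1  -91.3]
```

View pics/c6.png

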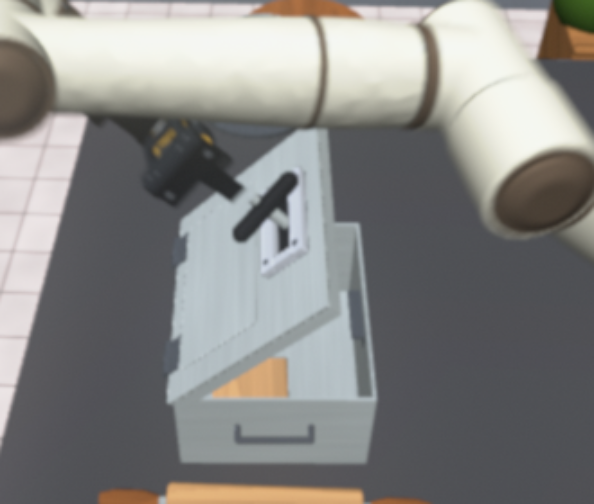

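The lid stays open on its own, the handle is out and turned, and the gripper is clear. I'll let it settle, check the forces and hand in.

Request:
{"fn": "play_rows", "kwargs": {"commands": [{"tx": 0,"ty": 0,"tz": 0,"ax": 0,"ay": 0,"az": 0,"fingers": -0.3},{"tx": 0,"ty": 0,"tz": 0,"ax": 0,"ay": 0,"az": 0,"fingers": -0.3},{"tx": 0,"ty": 0,"tz": 0,"ax": 0,"ay": 0,"az": 0,"fingers": -0.3},{"tx": 0,"ty": 0,"tz": 0,"ax": 0,"ay": 0,"az": 0,"fingers": -0.3},{"tx": 0,"ty": 0,"tz": 0,"ax": 0,"ay": 0,"az": 0,"fingers": -0.3}]}}

```text
time_s: 15.17
tcp_pos: [0.6533, 0.0431, 0.373]
ee_rot: [[-0.702, -0.261, 0.662], [-0.03, 0.94, 0.339], [-0.711, 0.218, -0.668]]
wrist_force: [0.9, 0.0, -1.0]
gripper_width: 0.649
```

```bash
python3 st.py
python3 -c "
from h import *
p=viewer.capture('side')
for n,z in (('rolling_pin',.024),('tumbler',.05)):
  for d in spotter.find_in(n,p)[:1]: print(n,d,onz(p,d['uv'],z).round(3))
print(job.finish_job())"
```

```text
[0.6533 0.0431 0.373 ] turn 76.87 F [ 0.86  0.04 -0.98] M [ 0.09  -1.485  0.013] 0.649 j [  13.9   48.2   58.8  -13.7 -143.9  -91.2]
rolling_pin {'uv': [294.7, 319.5], 'score': 0.75} [0.596 0.26  0.024]
the job is handed in; nothing more can be done
None
```

The locker is open and I've handed the job in, at about 15 s of the 72 s allowed. No verdict was reported.

- **Button:** I pressed it by feel. The force peaked at about 9.5 N at the readings, and the side picture showed the handle popped out.
- **Handle:** I gripped the bar and turned it clockwise with a steady friction torque of about 0.3 N m. At about 72° (1.26 rad) the torque rose to 0.63–0.68 N m, which I took as the stop, and I eased back slightly.
- **Lid:** I raised it along its hinge arc at up to about 10 N. At release the tool was tilted about 45°. I let go and backed off about 75 mm along the fingers.

**Last checks:**
- **Lid and handle:** the final picture shows the lid standing open on its own, with the handle out and turned. I judged this from the picture and the tool's tilt, because there is no direct joint reading.
- **Contact:** the force after release was about 1 N, so nothing is touching. One reading disagrees: the wrist moment about y stayed at −1.5 N m. I think this is the tilted tool's own weight, but I did not confirm it.
- **Rolling pin:** it was found within about 5 mm of where it started.
- **Tumbler:** the final side view did not detect it, so I could not check its position. The arm's path stayed clear of it.

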